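# Hold the eccentric idler bolt at its mark for the lock nut

### The job

Swing the assembly turntable round by its black handle until its spring roller drops into the notch in the rim, so that the idler's pulley and lock nut come to the front. Then reach down into the gap behind the front cheek of the green frame, grip the hidden hex head of the eccentric bolt, turn it against its spring until the yellow pointer stands at the red mark, and hold it there from turning so that the lock nut can be tightened. Finish while still holding the head, with the turntable still in its notch, and do not disturb the tools and the tin lying around.

Things in the scene. Friction and masses are not known exactly. Their poses are not given: they have to be found in the camera images.
- turntable_base: Grey cast turntable base, 250 mm across, fixed on the bench; origin: centre of its underside, on the turntable's vertical axis. +x: the way the bolt axis points (from pulley to rear cheek, away from the robot give or take 12 degrees) once the turntable is in its notch. A tongue 60 degrees left of +x carries the spring roller (up to 223 mm from the axis, 47 mm high).
- turntable (a joint): Platter angle, rad: 0 = roller in the notch, positive counter-clockwise from above. Starts at -1.45 to -1.0. Platter: dark steel, 300 mm across, top at z = 40 mm. Turns easily (under 0.3 N m) and stays where left, but within about 0.09 rad either side of the notch the roller draws it to 0 (about 0.4 N m). Can be turned past the notch, to a stop at 0.45.
- handle (a point): Point on the axis of the upright round black handle on the platter, 22 mm in diameter, from z = 44 to 97 mm; the point lies at z = 70 mm, a good height to pinch from above. The handle's axis is 125 mm from the turntable's axis, and in the notch it stands 60 degrees clockwise from above (to the right) of the base's +x.
- frame (a point): Green frame on the middle of the platter; this point: centre of its underside, on the turntable's axis, z = 40 mm; x = bolt axis, from the pulley and nut through the front cheek, the gap and the rear cheek; z up. Foot 106 x 112 mm; two cheeks 8 mm thick, 94 mm wide at the foot, rounded to 26 mm radius about the bolt axis (top at z = 148 mm), with a 46 mm gap between (x -23 to +23 mm).
- hex_head (a point): Centre of the steel hex bolt head in the middle of the gap, on the turntable's axis at z = 122 mm: 24 mm across flats, 16 mm long along the bolt axis. Turns with the bolt: at joint value 0 one pair of flats faces frame y but rolled -0.29 rad about frame +x, at the mark +0.26 rad. Pads closing across frame y from above, upright or rolled to match, settle on that pair.
- adjuster (a joint): Angle of the eccentric bolt about frame +x, rad: 0 = at rest on its stop, 0.55 = pointer at the red mark, 0.95 = other stop. Positive is clockwise seen from the pulley side. A return spring turns it back to 0, with 0.09 N m at rest and 0.20 N m at the mark.
- pointer_tip (a point): Tip of the yellow pointer on the bolt, in the gap close to the front cheek (frame x -20.5 to -18 mm), 34.5 mm from the bolt axis. At rest it leans to frame +y; at the mark it points straight up.
- red_mark (a point): The red mark on the top of the front cheek, straight above the bolt axis, 33 mm from it. In front of this cheek the bolt carries an aluminium pulley 60 mm across (up to z = 157 mm) and the lock nut, reaching frame x = -79 mm.
- screwdriver: Big screwdriver with a black handle and yellow cap lying loose on the bench, 30 x 224 x 30 mm; origin: centre of its underside, long side along y. Leave alone.
- pliers: Blue-handled pliers lying loose, 69 x 156 x 11 mm; origin: centre of the underside, long side along y. Leave alone.
- grease_tin: Round olive tin standing loose, 65 mm across, 31 mm high; origin: centre of the underside. Leave alone.

How it is judged:
On the way:
1. the turntable rests in its notch and the bolt has not been turned yet (value of joint turntable between -0.06 and 0.06 rad and value of joint adjuster below 0.1 rad), for 0.3 s.
At the end, for the whole second after the job is handed in: The turntable is within 0.06 rad of its notch; the bolt is within 0.08 rad (4.6 degrees) of the mark at 0.55 rad and still; the TCP is within 20 mm of the head's centre and the fingers press on the bolt with more than 12 N (value of joint turntable between -0.06 and 0.06 rad and value of joint adjuster between 0.47 and 0.63 rad and velocity of joint adjuster between -0.1 and 0.1 rad/s and distance between the grasp point and hex_head below 0.02 m and contact force between the fingers and adjuster above 12 N); the arm keeps its last pose, push and grip.
It fails at once if the screwdriver is pushed more than 30 mm (distance of screwdriver from where it was at the start of the episode above 0.03 m).
It fails at once if the pliers are pushed more than 30 mm (distance of pliers from where it was at the start of the episode above 0.03 m).
It fails at once if the tin is pushed more than 30 mm (distance of grease_tin from where it was at the start of the episode above 0.03 m).
It also fails if it takes over 45 s, if anything falls off the work surface, if the arm or the gripper's body presses on something with over 40 N, if the wrist force passes 120 N, or if a joint passes its speed limit or range.

### The arm

A 7-joint arm with a two-finger parallel gripper is mounted at the origin on a cart in front of the work surface, level with it; the furniture and walls round the work are solid. World frame = base frame: x ahead of the robot, y to its left, z up, the work surface at z = 0. Lengths are in m, angles in rad, forces in N, time in s.
With the tool pointing down it reaches from about 0.425 to 0.825 m from the base axis. Payload 3.6 kg.
Tool frame: the origin (TCP) lies between the finger pads, 19 mm behind the fingertips; this is the grasp point; z points along the fingers, y is the line along which they close (so a half turn about z gives the same grasp; the last joint's range is limited). The gripper opens to 85 mm and grips with 20 to 120 N. Pads are 22 mm wide; open, the fingers measure 114 mm over their backs; the gripper's body (76 mm by 85 mm) begins 54 mm behind the grasp point. The pads swing forward as they close: fully open they stand 13 mm farther back than shut.
Start: joints at [-1.135, 0.615, -0.013, 1.423, 0.008, 1.103, -0.04], TCP at [0.29, 0.582, 0.25] pointing down, gripper open.
Joint ranges: [-3.12, 3.12], [-0.3, 2.06], [-1.34, 1.32], [0.26, 2.42], [-1.36, 4.5], [0.01, 1.98], [-2.84, 2.84]. Speed limits (rad/s): [2.79, 2.79, 3.14, 3.14, 3.14, 3.14, 3.14].

### API

Orientations are given as a rotation vector (axis times angle).
In Python, from bench import env gives the robot as it stands.
- The arm moves only by the tool drive_tool, never from a script. Its argument "moves" is one flat list of numbers, 5 for each row, row after row: the shift along the tool's x, y, z each as a share of 0.03 m, from -1 to 1, then the turn about the tool's z as a share of 5 degrees, from -1 to 1, then the closure, from -1 (fully open) to 1 (shut). In form: [x, y, z, roll, grip, x, y, z, roll, grip, ...]. A call has 1 to 20 rows; each row shifts and turns the commanded pose from where the row before left it, along the tool's axes as they then stand; what a row does not reach is not made up. A row lasts 1/12 s, in which the tool goes at most 41.7 mm and 7.16 degrees, less where a joint would pass 70% of its speed; a pose out of reach is approached as far as the arm can. A call with a number of a shift or a turn outside -1 to 1 is refused whole. A call with a gripper value outside its range is refused whole. The fingers move at their own pace and stop on an object; the grip force is fixed at half the most. Time passes only in rows, so rows that do not move let the fingers close. It gives the time, the measured TCP pose, the force, the opening and the grip force at its end, in the units of the state.
- env.observe(): the state, without advancing time (a new reading comes with each control period).
- env.capture(name): name is "side" or "top" or "wrist"; returns (picture, depth): 480x640x3 uint8, red, green, blue; 480x640 float32, m along the optical axis (not along the pixel's ray), 0 where there is no reading.
- env.camera_info(name): a dict with "intrinsics" (3x3 intrinsics, pixels), "distortion" ([k1, k2, p1, p2, k3] as OpenCV has them; the pictures are not rectified), "world_from_camera" (4x4, takes a point from camera to world coordinates). Camera axes: x right, y up, looking along -z (the intrinsics and any distortion apply to the point x, -y, -z); pixel columns grow to the right and rows downward; lengths in m; the calibration is good to about 2 mm. A picture is of the moment at which its call begins: read the wrist's pose just before it. camera_info takes no time and is no camera call; for the wrist camera it gives the pose at the moment of the call.
- env.hand_in(): hands the job in; it is judged then, once.
The state is a dict: "t": time; "qpos": joint angles; "qd": joint speeds; "effort": joint torques, N m; "ee_pos": TCP position; "eef_rot": TCP orientation; "wrist_force": force on the tool from outside, world axes, zero at the start; "moment": the same for the moment, N m; "grip_width": finger opening in m; "grip_force": force on a finger pad.
Only numpy, scipy, OpenCV 4.12 (cv2) and the standard library are available. Lean on these libraries where they do the work, as an engineer would, in place of code of your own. Each camera call takes 0.05 s, during which the arm holds its last target. There are 200 camera calls.

## Working session

There is one attempt and no reset: what is moved stays moved. The work goes in short steps, Python scripts to look and compute and a tool call to move; the robot and the scene stay as the last step left them, time stands still between calls to the robot, and variables do not carry over. Pictures are saved under pics/ and viewed, at most 10 in all, crops included, and the job is handed in when it is done.

Besides the shell and the picture viewer there is one more tool, called by a JSON object that holds its "method" and its "body", one argument or row to a line. drive_tool: Moves the arm, as the interface text tells. Shift numbers are shares of 0.03 m and turn numbers shares of 5 degrees, none past 1 either way. Its arguments: {"type":"object","properties":{"moves":{"type":"array","items":{"type":"number","minimum":-1,"maximum":1}}},"required":["moves"]}

```bash
mkdir -p pics; cat > h.py <<'E'
import numpy as np,cv2
from bench import env
from scipy.spatial.transform import Rotation as R
def snap(n,f):
    i=env.camera_info(n);p,d=env.capture(n);cv2.imwrite('pics/'+f+'.png',p[:,:,::-1]);np.savez('pics/'+f,d=d,p=p,K=i['intrinsics'],D=i['distortion'],T=i['world_from_camera']);return p,d,i
def pt(f,u,v,depth=None,z=None):
    a=np.load('pics/'+f+'.npz');x,y=cv2.undistortPoints(np.array([[[u,v]]],float),a['K'],a['D'])[0,0]
    r=a['T'][:3,:3]@np.array([x,-y,-1]);o=a['T'][:3,3]
    if z is not None: return o+r*(z-o[2])/r[2]
    if depth is None: depth=np.median(a['d'][int(v)-1:int(v)+2,int(u)-1:int(u)+2])
    return o+r*depth
E
python3 - <<'E'
from h import *
s=env.observe();print({k:np.round(v,3) for k,v in s.items()})
for n in('top','side'):
    p,d,i=snap(n,n+'0');print(n,i['world_from_camera'].round(2))
E
```

```text
{'t': np.float64(0.0), 'qpos': array([-1.134,  0.616, -0.013,  1.425,  0.008,  1.103, -0.04 ]), 'qd': array([ 0.001,  0.002,  0.   , -0.002,  0.   ,  0.001, -0.001]), 'effort': array([ 0.0000e+00, -4.6921e+01,  2.5900e-01, -1.7103e+01,  1.0000e-02,
        1.0000e-02,  0.0000e+00]), 'ee_pos': array([0.29 , 0.581, 0.249]), 'eef_rot': array([-0.72 , -3.057,  0.004]), 'wrist_force': array([ 0.923, -0.126, -0.514]), 'moment': array([-0.018,  0.051, -0.038]), 'grip_force': np.float64(0.0), 'grip_width': np.float64(0.085)}
top [[-0.01  0.99 -0.15  0.4 ]
 [-1.   -0.01 -0.01  0.12]
 [-0.01  0.15  0.99  1.39]
 [ 0.    0.    0.    1.  ]]
side [[ 0.24  0.84 -0.49 -0.14]
 [-0.97  0.21 -0.11 -0.  ]
 [ 0.01  0.5   0.87  1.42]
 [ 0.    0.    0.    1.  ]]
```

View pics/top0.png

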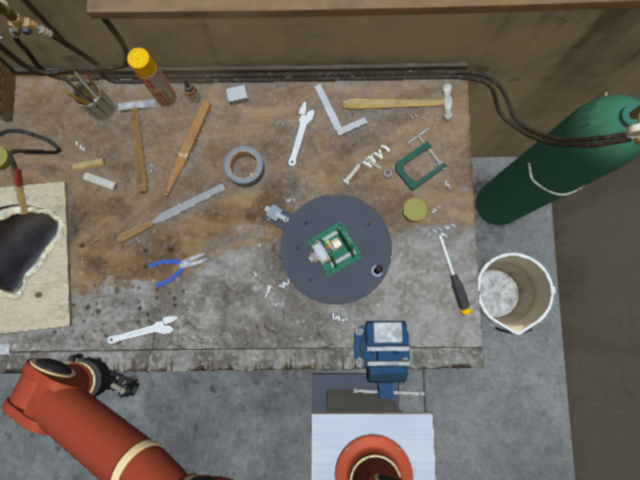

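View pics/side0.png

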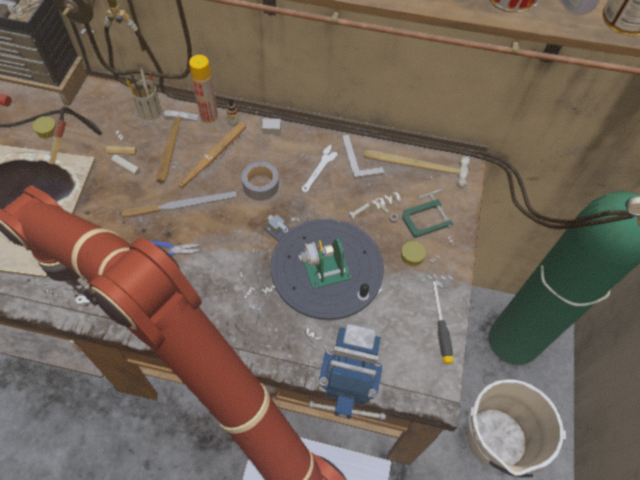

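```bash
python3 - <<'E'
from h import *
from scipy.optimize import least_squares
for f in('top0','side0'):
    a=np.load('pics/'+f+'.npz');d=a['d']
    v,u=np.mgrid[0:480,0:640];q=cv2.undistortPoints(np.stack([u.ravel(),v.ravel()],-1)[:,None].astype(float),a['K'],a['D'])[:,0]
    dd=d.ravel()
    P=np.c_[q[:,0]*dd,-q[:,1]*dd,-dd]@a['T'][:3,:3].T+a['T'][:3,3];P[dd==0]=9
    np.save('pics/'+f+'P',P.reshape(480,640,3))
    c=pt(f,*((336,248) if f=='top0' else (327,268)),z=.04)
    r=np.hypot(P[:,0]-c[0],P[:,1]-c[1])
    m=(P[:,2]>.03)&(P[:,2]<.05)&(r<.19)
    mask=m.reshape(480,640).astype(np.uint8)
    mask=cv2.morphologyEx(mask,cv2.MORPH_OPEN,np.ones((9,9),np.uint8))
    cs=max(cv2.findContours(mask,0,1)[0],key=cv2.contourArea)[:,0]
    E=np.array([pt(f,x,y,z=.04) for x,y in cs])[:,:2]
    s=least_squares(lambda p:np.hypot(*(E-p[:2]).T)-p[2],[c[0],c[1],.15],loss='soft_l1',f_scale=.001).x
    print(f,s.round(4),'z',np.median(P[m][:,2]).round(4))
    h=pt(f,*((377.5,269) if f=='top0' else (364.5,287.5)),z=.097)
    ro=pt(f,*((277,213) if f=='top0' else (276,222)),z=.045)
    for n,x in(('handle',h),('roller',ro)):
        print(n,x.round(3),np.hypot(*(x[:2]-s[:2])).round(3),np.degrees(np.arctan2(*(x[:2]-s[:2])[::-1])).round(1))
    p=a['p'][:,:,::-1]
    x0,y0=(256,180) if f=='top0' else (252,200)
    cv2.imwrite('pics/c_'+f+'.png',cv2.resize(p[y0:y0+130,x0:x0+160],None,fx=4,fy=4,interpolation=2))
a=cv2.imread('pics/c_top0.png');b=cv2.imread('pics/c_side0.png')
cv2.imwrite('pics/cc.png',cv2.resize(np.hstack([a,b]),(800,325)))
E
```

```text
top0 [0.586  0.0882 0.1484] z 0.0415
handle [ 0.523 -0.017  0.097] 0.122 -121.0
roller [0.683 0.246 0.045] 0.186 58.5
side0 [0.5851 0.0864 0.1466] z 0.0406
handle [ 0.52  -0.024  0.097] 0.128 -120.6
roller [0.684 0.25  0.045] 0.191 58.9
```

View pics/c_top0.png

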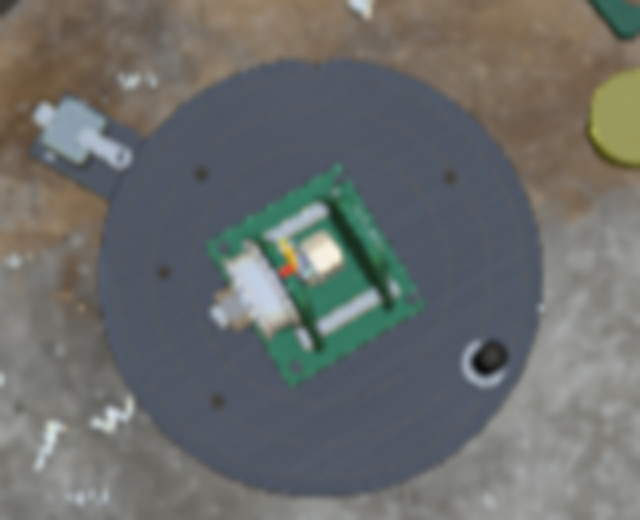

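The top crop shows the tongue/roller at crop (75,130), which is px (275,212). The handle top is at crop (490,355), px (378,269), and the pulley points left of the frame with the gap open above. The turntable axis is at about (0.5855, 0.087), the base +x points at about -1.3°, and the handle needs about +59.5° of turn.

{"method": "drive_tool", "body": {
  "moves": [-0.72, -0.66, 0, 0, -1, -0.72, -0.66, 0, 0, -1, -0.72, -0.66, 0, 0, -1, -0.72, -0.66, 0, 0, -1, -0.72, -0.66, 0, 0, -1, -0.72, -0.66, 0, 0, -1, -0.72, -0.66, 0, 0, -1, -0.72, -0.66, 0, 0, -1, -0.72, -0.66, 0, 0, -1, -0.72, -0.66, 0, 0, -1, -0.72, -0.66, 0, 0, -1, -0.72, -0.66, 0, 0, -1, -0.72, -0.66, 0, 0, -1, -0.72, -0.66, 0, 0, -1, -0.72, -0.66, 0, 0, -1, -0.72, -0.66, 0, 0, -1, -0.72, -0.66, 0, 0, -1, -0.72, -0.66, 0, 0, -1, -0.72, -0.66, 0, 0, -1, -0.72, -0.66, 0, 0, -1]
}}

```text
t: 1.77
ee_pos: [0.4999, 0.033, 0.2497]
eef_rot: [-0.72, -3.057, 0.0]
wrist_force: [0.3, 0.4, 0.9]
grip_width: 0.0854
grip_force: 0.0
```

{"method": "drive_tool", "body": {
  "moves": [0, 0, 0, 1, -1, 0, 0, 0, 1, -1, 0, 0, 0, 1, -1, 0, 0, 0, 1, -1, 0, 0, 0, 1, -1, 0, 0, 0, 1, -1, 0, 0, 0, 1, -1, 0, 0, 0, 1, -1, 0, 0, 0, 1, -1, 0, 0, 0, 1, -1, 0, 0, 0, 1, -1, 0, 0, 0, 1, -1, 0, 0, 0, 1, -1, 0, 0, 0, 1, -1, 0, 0, 0, 1, -1, 0, 0, 0, 1, -1, 0, 0, 0, 1, -1, 0, 0, 0, 1, -1, 0, 0, 0, 0.9, -1, 0, 0, 0, 0, -1]
}}

```text
t: 3.43
ee_pos: [0.4996, 0.0347, 0.2496]
eef_rot: [-2.735, -1.545, 0.002]
wrist_force: [0.6, -0.2, -0.2]
grip_width: 0.0848
grip_force: 0.0
```

```bash
cat >> h.py <<'E'
def go(x,y,z,az=None):
    "remaining shift in tool axes (rows of .03) and roll (rows of 5deg) to target"
    s=env.observe();M=R.from_rotvec(s['eef_rot']).as_matrix()
    d=M.T@(np.array([x,y,z])-s['ee_pos'])/.03
    a=np.degrees(np.arctan2(M[1,1],M[0,1]))
    r=None if az is None else round(-((az-a+180)%360-180)/5,2)
    print('t',round(float(s['t']),2),'pos',s['ee_pos'].round(4),'az',a.round(1),'tz',M[:,2].round(3),'d',d.round(2),'roll',r,'F',s['wrist_force'].round(1),'M',s['moment'].round(2),'w',round(float(s['grip_width']),4),'gf',round(float(s['grip_force']),1),'q7',s['qpos'][6].round(2))
E
python3 - <<'E'
from h import *
snap('wrist','w1')
go(.5215,-.020,.07,-30.8)
P=np.load('pics/top0P.npy').reshape(-1,3)
m=(P[:,0]<.47)&(P[:,0]>.3)&(abs(P[:,1])<.12)&(P[:,2]>.03)&(P[:,2]<.3)
print('vise',P[m].min(0),P[m].max(0))
E
```

```text
t 3.48 pos [0.4996 0.0346 0.2496] az -30.9 tz [-0.001 -0.    -1.   ] d [-1.18  1.56  5.99] roll -0.02 F [-0.7  0.  -0.3] M [ 0.    0.02 -0.04] w 0.0859 gf 0.0 q7 -0.38
vise [ 0.30008259 -0.08422014  0.03000724] [0.46999141 0.11868931 0.16461811]
```

View pics/w1.png

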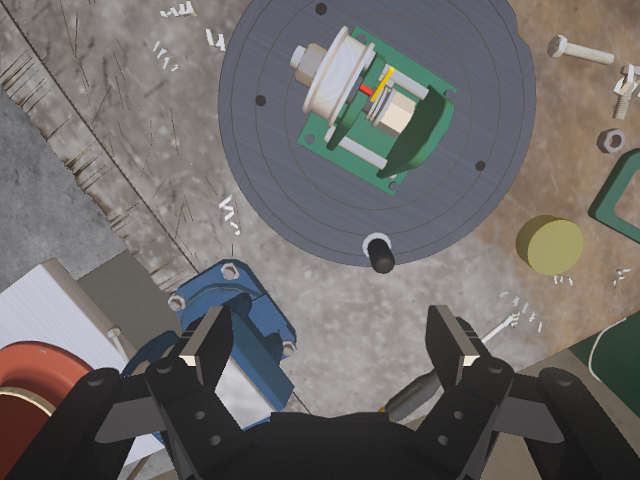

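Wrist view: the handle base ring is at (377,246) and its black top near (383,261). The vise is blue, to the lower left, and its clearance needs checking.

```bash
python3 - <<'E'
from h import *
print(pt('w1',383,261,z=.097),pt('w1',377,244,z=.042))
for u,v in((240,262),(293,330),(290,385),(230,272),(180,303),(265,300),(270,340)): print(u,v,pt('w1',u,v).round(3))
P=np.load('pics/top0P.npy').reshape(-1,3)
for z in(.03,.06,.09,.12):
  m=(P[:,0]<.5)&(P[:,0]>.3)&(abs(P[:,1])<.12)&(P[:,2]>z)&(P[:,2]<.3)&(np.hypot(P[:,0]-.5855,P[:,1]-.087)>.16)
  print(z,P[m].min(0).round(3),P[m].max(0).round(3))
E
```

```text
[ 0.52465163 -0.01512306  0.097     ] [ 0.52496417 -0.01895794  0.042     ]
240 262 [0.375 0.03  0.004]
293 330 [ 0.379 -0.078  0.006]
290 385 [ 0.391 -0.073  0.116]
230 272 [0.368 0.03  0.026]
180 303 [0.29  0.028 0.022]
265 300 [ 0.387 -0.014  0.039]
270 340 [ 0.37  -0.053  0.052]
0.03 [ 0.3   -0.084  0.03 ] [0.392 0.035 0.165]
0.06 [ 0.3   -0.079  0.06 ] [0.392 0.021 0.165]
0.09 [ 0.3   -0.079  0.09 ] [0.392 0.021 0.165]
0.12 [ 0.321 -0.079  0.12 ] [0.392 0.021 0.165]
```

{"method": "drive_tool", "body": {
  "moves": [-0.55, 0.78, 0, 0, -1, -0.54, 0.78, 0, 0, -1, 0, 0, 1, 0, -1, 0, 0, 1, 0, -1, 0, 0, 1, 0, -1, 0, 0, 1, 0, -1, 0, 0, 1, 0, -1, 0, 0, 0.5, 0, -1, 0, 0, 0.4, 0, -1, 0, 0, 0, 0, 0, 0, 0, 0, 0, 0.4, 0, 0, 0, 0, 0.6, 0, 0, 0, 0, 0.8, 0, 0, 0, 0, 0.8, 0, 0, 0, 0, 0.8, 0, 0, 0, 0, 0.8]
}}

```text
t: 4.82
ee_pos: [0.5242, -0.018, 0.0742]
eef_rot: [2.733, 1.546, 0.004]
wrist_force: [-0.2, -0.7, 6.8]
grip_width: 0.02
grip_force: 59.0
```

```bash
python3 - <<'E'
from h import *
go(.523,-.0175,.07,-30.8)
E
```

```text
t 4.82 pos [ 0.5242 -0.018   0.0742] az -31.0 tz [ 0.003 -0.    -1.   ] d [-0.01 -0.04  0.14] roll -0.04 F [-0.2 -0.7  6.8] M [-0.04  0.1  -0.03] w 0.02 gf 59.0 q7 -0.12
```

{"method": "drive_tool", "body": {
  "moves": [0.015, 0.352, 0, -0.99, 0.8, 0.015, 0.352, 0, -0.99, 0.8, 0.015, 0.352, 0, -0.99, 0.8, 0.015, 0.352, 0, -0.99, 0.8, 0.015, 0.352, 0, -0.99, 0.8, 0.015, 0.352, 0, -0.99, 0.8, 0.015, 0.352, 0, -0.99, 0.8, 0.015, 0.352, 0, -0.99, 0.8, 0.015, 0.352, 0, -0.99, 0.8, 0.015, 0.352, 0, -0.99, 0.8, 0.015, 0.352, 0, -0.99, 0.8, 0.015, 0.352, 0, -0.99, 0.8, 0, 0, 0, 0, 0.8, 0, 0, 0, 0, 0.8]
}}

```text
t: 5.98
ee_pos: [0.6452, -0.0186, 0.0742]
eef_rot: [1.604, 2.701, 0.004]
wrist_force: [-0.1, 1.9, 4.8]
grip_width: 0.0206
grip_force: 59.3
```

```bash
python3 - <<'E'
from h import *
go(.646,-.022,.07,28.7)
E
```

```text
t 5.98 pos [ 0.6452 -0.0186  0.0742] az 28.6 tz [ 0.001  0.002 -1.   ] d [-0.11 -0.03  0.14] roll -0.02 F [-0.1  1.9  4.8] M [0.43 0.31 0.32] w 0.0206 gf 59.3 q7 0.58
```

{"method": "drive_tool", "body": {
  "moves": [0, 0, 0, 0, 0.4, 0, 0, 0, 0, 0, 0, 0, 0, 0, -1, 0, 0, 0, 0, -1, 0, 0, 0, 0, -1, 0, 0, -1, 0, -1, 0, 0, -1, 0, -1, 0, 0, -1, 0, -1, 0, 0, -1, 0, -1, 0, 0, -1, 0, -1, 0, 0, -1, 0, -1, 0, 0, 0, 0, -1]
}}

```text
t: 6.98
ee_pos: [0.6479, -0.0211, 0.2604]
eef_rot: [1.603, 2.687, 0.01]
wrist_force: [0.5, 0.1, 2.0]
grip_width: 0.0854
grip_force: 0.0
```

```bash
python3 - <<'E'
from h import *
snap('wrist','w2');go(.5855,.087,.25,88.7)
E
```

```text
t 7.03 pos [ 0.6465 -0.021   0.2572] az 28.4 tz [ 0.009 -0.    -1.   ] d [ 4.14 -0.08  0.22] roll -12.07 F [-0.1  0.7  0.2] M [-0.04  0.04 -0.04] w 0.0856 gf 0.0 q7 0.56
```

View pics/w2.png

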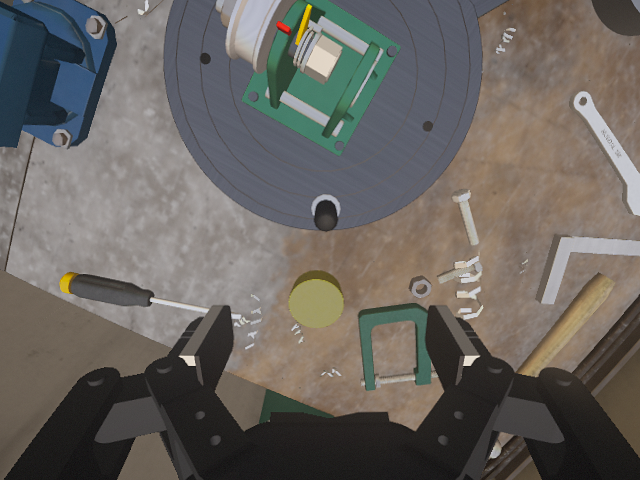

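```bash
python3 - <<'E'
from h import *
A=np.array([.5855,.087])
a=np.load('pics/w2.npz');print(a['T'].round(3))
for n,u,v,z in(('htop',325,219,.097),('hbase',325.5,206,.042),('c1',340,155,.048),('c2',398,48,.048),('c3',243,100,.048),('red',283,28,None),('head',322,60,None)):
    p=pt('w2',u,v,z=z);q=p[:2]-A;print(n,p.round(4),np.hypot(*q).round(4),np.degrees(np.arctan2(q[1],q[0])).round(2))
p=pt('w2',398,48,z=.048)-pt('w2',340,155,z=.048);print(np.degrees(np.arctan2(p[1],p[0]))-90,np.hypot(*p[:2]))
p=pt('w2',340,155,z=.048)-pt('w2',243,100,z=.048);print(np.degrees(np.arctan2(p[1],p[0])),np.hypot(*p[:2]))
E
```

```text
[[ 0.879 -0.447 -0.164  0.607]
 [ 0.476  0.834  0.278  0.05 ]
 [ 0.013 -0.322  0.946  0.384]
 [ 0.     0.     0.     1.   ]]
htop [ 0.6445 -0.0179  0.097 ] 0.1204 -60.66
hbase [ 0.6455 -0.0186  0.042 ] 0.1215 -60.38
c1 [0.6333 0.0336 0.048 ] 0.0717 -48.13
c2 [0.6333 0.1412 0.048 ] 0.0722 48.57
c3 [0.5301 0.0351 0.048 ] 0.076 -136.85
red [0.5588 0.0884 0.156 ] 0.0267 177.09
head [0.5859 0.0869 0.1343] 0.0004 -20.05
0.02916138725311157 0.10753536295167196
-0.794571890796414 0.103270930347153
```

{"method": "drive_tool", "body": {
  "moves": [0.88, 0.01, 0, 0, 0.2, 0.88, 0.01, 0, 0, 0.2, 0.88, 0.01, 0, 0, 0.2, 0.87, 0.01, 0, 0, 0.2, 0.87, 0, 0, 0, 0.2, 0, 0, 0, -1, 0.2, 0, 0, 0, -1, 0.2, 0, 0, 0, -1, 0.2, 0, 0, 0, -1, 0.2, 0, 0, 0, -1, 0.2, 0, 0, 0, -1, 0.2, 0, 0, 0, -1, 0.2, 0, 0, 0, -1, 0.2, 0, 0, 0, -1, 0.2, 0, 0, 0, -1, 0.2, 0, 0, 0, -1, 0.2, 0, 0, 0, -1, 0.2, 0, 0, 0, -0.2, 0.2, 0, 0, 0, 0, 0.2]
}}

```text
t: 8.62
ee_pos: [0.5825, 0.0952, 0.2519]
eef_rot: [-0.019, -3.139, 0.0]
wrist_force: [-0.6, -0.5, -1.2]
grip_width: 0.034
grip_force: 0.0
```

```bash
python3 - <<'E'
from h import *
snap('wrist','w3');snap('top','top3');go(.585,.095,.126,89.6)
E
```

```text
t 8.72 pos [0.5827 0.0954 0.2524] az 89.3 tz [-0.001 -0.    -1.   ] d [-0.08 -0.01  4.21] roll -0.06 F [-0.4 -0.2  0.1] M [-0.    0.05  0.  ] w 0.0341 gf 0.0 q7 1.27
```

View pics/w3.png

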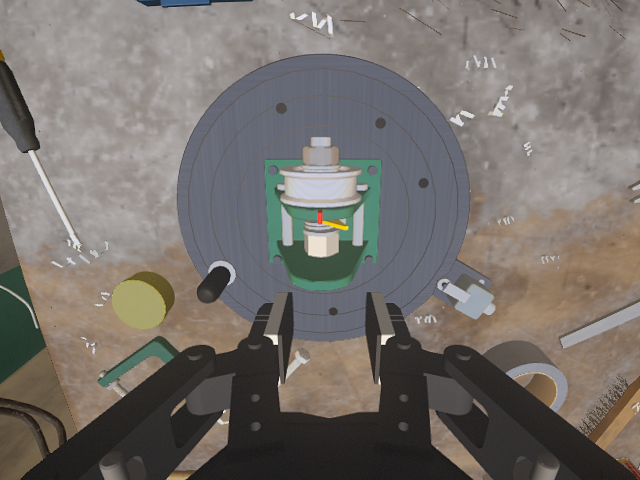

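Wrist view shows the frame square and notched, with the nut and pulley to the front at (320,150). The hex head is at (321,240) in the gap, and the yellow pointer leans right (+y) to (347,228) beside the red mark at (320,217).

```bash
python3 - <<'E'
from h import *
for n,u,v in(('headtop',321.5,237),('hl',307,235),('hr',337,235),('redtop',320,215),('ptr',345,227),('padL',285,300),('padR',372,300)): print(n,pt('w3',u,v).round(4))
for u in (305,338): print(pt('w3',u,238,z=.13).round(4))
E
```

```text
headtop [0.5783 0.0899 0.1347]
hl [0.5774 0.0789 0.1322]
hr [0.5794 0.1016 0.1266]
redtop [0.5561 0.0897 0.1559]
ptr [0.5656 0.1066 0.1524]
padL [0.5709 0.0767 0.2463]
padR [0.5713 0.114  0.2462]
[0.5804 0.0772 0.13  ]
[0.5807 0.1023 0.13  ]
```

{"method": "drive_tool", "body": {
  "moves": [-0.04, -0.19, 0, 0, 0.2, 0, 0, 1, 0, 0.2, 0, 0, 1, 0, 0.2, 0, 0, 1, 0, 0.2, 0, 0, 0.6, 0, 0.2, 0, 0, 0.45, 0, 0.2, 0, 0, 0, 0, 0.2]
}}

```text
t: 9.3
ee_pos: [0.5821, 0.0888, 0.1282]
eef_rot: [-0.018, -3.135, 0.003]
wrist_force: [-1.5, -0.4, -0.6]
grip_width: 0.0341
grip_force: 0.0
```

```bash
python3 - <<'E'
from h import *
go(.584,.0898,.130,89.6);snap('wrist','w4')
E
```

```text
t 9.3 pos [0.5821 0.0888 0.1282] az 89.3 tz [-0.007 -0.002 -1.   ] d [-0.06  0.03 -0.06] roll -0.05 F [-1.5 -0.4 -0.6] M [-0.06  0.03 -0.01] w 0.0341 gf 0.0 q7 1.25
```

View pics/w4.png

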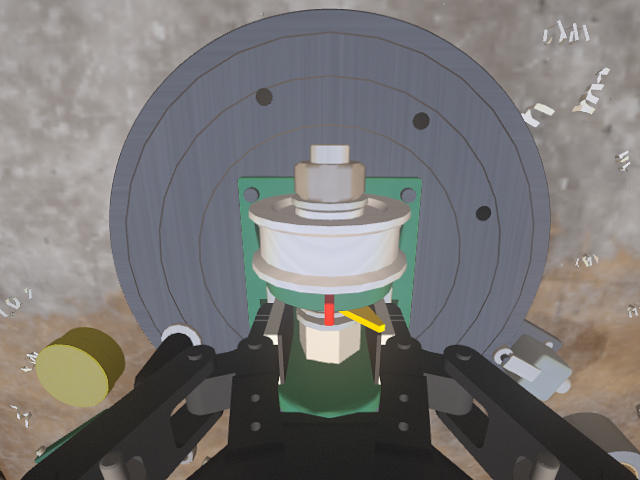

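The view is clear: the pads straddle the head at (330,340), the red mark is at (329,310), and the yellow pointer tip is at (382,328). Next I press the −y pad against the head.

{"method": "drive_tool", "body": {
  "moves": [-0.06, 0.12, 0, 0, 0.2, 0, 0.05, 0, 0, 0.2, 0, 0.03, 0, 0, 0.2, 0, 0, 0, 0, 0.2, 0, 0, 0, 0, 0.2]
}}

```text
t: 9.77
ee_pos: [0.586, 0.0919, 0.132]
eef_rot: [-0.021, -3.141, 0.009]
wrist_force: [-0.6, -5.9, -3.0]
grip_width: 0.034
grip_force: 2.8
```

{"method": "drive_tool", "body": {
  "moves": [0, 0.05, 0, 0, 0.2, 0, 0, 0, 0, 0.2, 0, 0, 0, 0, 0.2]
}}

```text
t: 10.02
ee_pos: [0.586, 0.092, 0.1319]
eef_rot: [-0.022, -3.14, 0.012]
wrist_force: [0.3, -6.8, -3.4]
grip_width: 0.0342
grip_force: 3.6
```

{"method": "drive_tool", "body": {
  "moves": [0, 0.05, 0, 0, 0.2, 0, 0, 0, 0, 0.2, 0, 0, 0, 0, 0.2]
}}

```text
t: 10.27
ee_pos: [0.586, 0.0921, 0.1318]
eef_rot: [-0.023, -3.14, 0.015]
wrist_force: [-0.8, -8.6, -3.3]
grip_width: 0.0337
grip_force: 4.5
```

{"method": "drive_tool", "body": {
  "moves": [0, 0.2, 0, 0, 0.2, 0, 0.2, 0, 0, 0.2, 0, 0, 0, 0, 0.2, 0, 0, 0, 0, 0.2]
}}

```text
t: 10.6
ee_pos: [0.5861, 0.0929, 0.1314]
eef_rot: [-0.033, -3.137, 0.04]
wrist_force: [-1.3, -22.7, 0.2]
grip_width: 0.0341
grip_force: 11.4
```

{"method": "drive_tool", "body": {
  "moves": [0, 0.2, 0, 0, 0.2, 0, 0.1, 0, 0, 0.2, 0, 0, 0, 0, 0.2, 0, 0, 0, 0, 0.2]
}}

```text
t: 10.93
ee_pos: [0.5862, 0.0934, 0.1311]
eef_rot: [-0.04, -3.134, 0.058]
wrist_force: [-1.8, -33.0, 0.1]
grip_width: 0.0345
grip_force: 16.5
```

```bash
python3 - <<'E'
from h import *
go(.584,.0898,.130,89.6);p,d,i=snap('wrist','w5')
cv2.imwrite('pics/c5.png',cv2.resize(p[260:400,240:420,::-1],None,fx=3,fy=3,interpolation=2))
E
```

```text
t 10.93 pos [0.5862 0.0934 0.1311] az 88.5 tz [-0.007 -0.037 -0.999] d [ 0.07 -0.12  0.04] roll -0.21 F [ -1.8 -33.    0.1] M [-7.09  0.27  0.38] w 0.0345 gf 16.5 q7 1.2
```

View pics/c5.png

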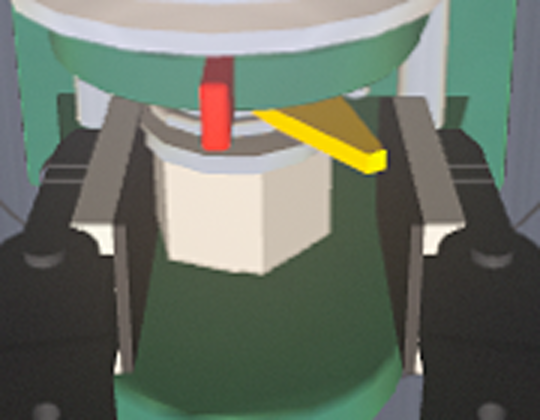

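The −y pad is pressing with 33 N and the pointer is still leaning right. Now I drag the pad down.

{"method": "drive_tool", "body": {
  "moves": [0, 0, 0.1, 0, 0.2, 0, 0, 0.1, 0, 0.2, 0, 0, 0.1, 0, 0.2, 0, 0, 0, 0, 0.2]
}}

```text
t: 11.32
ee_pos: [0.5863, 0.0931, 0.1246]
eef_rot: [-0.041, -3.135, 0.058]
wrist_force: [-4.6, -33.1, 13.2]
grip_width: 0.0343
grip_force: 17.3
```

```bash
cat >> h.py <<'E'
def ptr(f):
    p,d,i=snap('wrist',f)
    hsv=cv2.cvtColor(p,cv2.COLOR_RGB2HSV)
    y=cv2.inRange(hsv,(22,180,90),(33,255,255));y[:240]=0;y[400:]=0;y[:,:220]=0;y[:,440:]=0
    n,l,st,c=cv2.connectedComponentsWithStats(y);k=1+np.argmax(st[1:,4]) if n>1 else 0
    r=cv2.inRange(hsv,(0,200,100),(6,255,255))|cv2.inRange(hsv,(174,200,100),(180,255,255));r[:240]=0;r[400:]=0;r[:,:220]=0;r[:,440:]=0
    print('ptr box',st[k],'c',c[k].round(1),'red cx',np.argwhere(r).mean(0).round(1)[::-1] if r.any() else None)
    print('zmax yellow pts',)
E
sed -i '$d' h.py
python3 - <<'E'
from h import *
go(.584,.0898,.122,89.6);ptr('w6')
E
```

```text
t 11.32 pos [0.5863 0.0931 0.1246] az 88.5 tz [-0.006 -0.037 -0.999] d [ 0.07 -0.11  0.09] roll -0.22 F [ -4.6 -33.1  13.2] M [-7.39  1.2   0.25] w 0.0343 gf 17.3 q7 1.2
ptr box [314 320  15  15  88] c [321.6 328.8] red cx [308.7 315.3]
```

Friction drags the bolt round: the pointer tip is now about 13 px from the red mark, so q is about 0.42. A little more.

{"method": "drive_tool", "body": {
  "moves": [0, 0.1, 0.05, 0, 0.2, 0, 0, 0.03, 0, 0.2, 0, 0, 0, 0, 0.2, 0, 0, 0, 0, 0.2]
}}

```text
t: 11.7
ee_pos: [0.5864, 0.0931, 0.1228]
eef_rot: [-0.044, -3.135, 0.065]
wrist_force: [-7.0, -38.5, 18.5]
grip_width: 0.034
grip_force: 19.4
```

```bash
python3 - <<'E'
from h import *
go(.584,.0898,.122,89.6);ptr('w7')
p=cv2.imread('pics/w7.png')
cv2.imwrite('pics/c7.png',cv2.resize(p[260:400,240:420],None,fx=4,fy=4,interpolation=2))
E
```

```text
t 11.7 pos [0.5864 0.0931 0.1228] az 88.4 tz [-0.007 -0.041 -0.999] d [ 0.08 -0.11  0.03] roll -0.24 F [ -7.  -38.5  18.5] M [-8.2   1.5   0.28] w 0.034 gf 19.4 q7 1.19
ptr box [303 315  23  23 113] c [312.2 329.7] red cx [310.2 319.8]
```

View pics/c7.png

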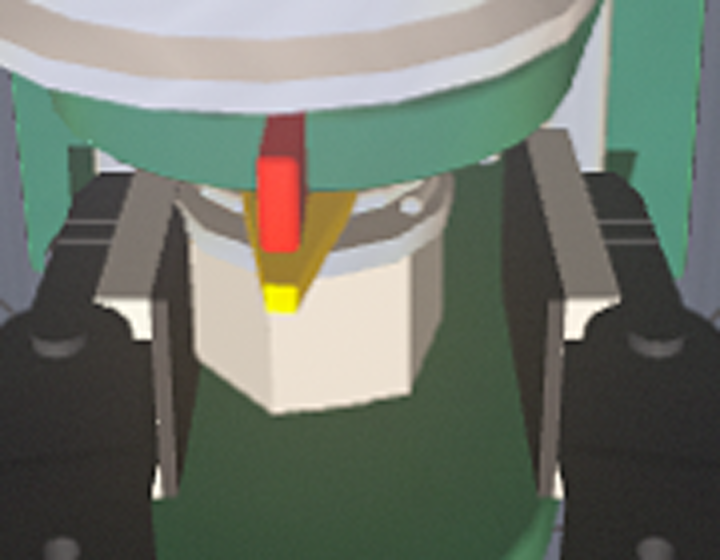

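The pointer tip, crop (282,299), lies right under the red mark, crop (279,205). I'll hold for a second to check for creep.

{"method": "drive_tool", "body": {
  "moves": [0, 0, 0, 0, 0.2, 0, 0, 0, 0, 0.2, 0, 0, 0, 0, 0.2, 0, 0, 0, 0, 0.2, 0, 0, 0, 0, 0.2, 0, 0, 0, 0, 0.2, 0, 0, 0, 0, 0.2, 0, 0, 0, 0, 0.2, 0, 0, 0, 0, 0.2, 0, 0, 0, 0, 0.2, 0, 0, 0, 0, 0.2, 0, 0, 0, 0, 0.2]
}}

```text
t: 12.75
ee_pos: [0.5864, 0.0931, 0.1228]
eef_rot: [-0.044, -3.135, 0.065]
wrist_force: [-5.7, -37.2, 18.1]
grip_width: 0.0344
grip_force: 19.4
```

```bash
python3 - <<'E'
from h import *
go(.584,.0898,.122,89.6);ptr('w8')
a=np.load('pics/w8.npz')['p'];hsv=cv2.cvtColor(a,cv2.COLOR_RGB2HSV)
y=cv2.inRange(hsv,(25,200,200),(33,255,255));y[:300]=0;y[350:]=0
q=np.argwhere(y[:,250:380]);c=q.mean(0)[::-1]+[250,0];print('bright tip',c,len(q))
z=.122+.0335
t=pt('w8',*c,z=z);r=pt('w8',310,312,z=.155);print('tip',t,'red',r,'nut/hub',pt('w8',330,200,z=.122))
# frame yaw from platter-front image of top camera: handle
P=np.load('pics/top0P.npy')
p,d,i=snap('top','top8')
cv2.imwrite('pics/t8.png',cv2.resize(p[180:310,256:416,::-1],None,fx=4,fy=4,interpolation=2))
E
```

```text
t 12.75 pos [0.5864 0.0931 0.1228] az 88.4 tz [-0.007 -0.041 -0.999] d [ 0.08 -0.11  0.03] roll -0.24 F [ -5.7 -37.2  18.1] M [-8.21  1.42  0.28] w 0.0344 gf 19.4 q7 1.19
ptr box [303 315  23  23 118] c [312.6 329.4] red cx [310.2 319.7]
bright tip [309.83018868 333.83018868] 53
tip [0.56659172 0.08912257 0.1555    ] red [0.55905515 0.08947697 0.155     ] nut/hub [0.53072029 0.09513372 0.122     ]
```

View pics/w8.png

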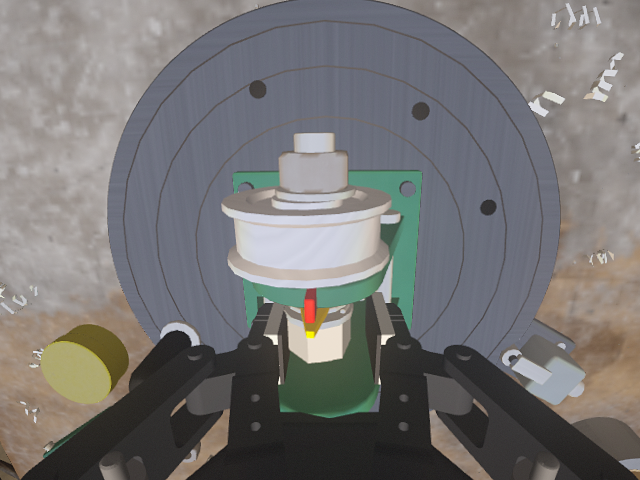

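```bash
python3 -c "
from bench import env
print(env.hand_in())"
```

```text
the job is handed in; nothing more can be done
None
```

The job is handed in at about 12.8 s with no verdict returned. The turntable appears to be in its notch and the pointer stands at the red mark, still after a one-second hold. The head is held by one finger pad pressing at about 37 N, not by a two-sided grip: the arm could only turn about the vertical and closing both pads would have turned the bolt back. I did not re-measure the tools and tin, but nothing I saw suggested they were touched.

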